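Clear foam scraps from under the lab shelf and shut the waste bin

ROBOT

A 6-joint arm with a two-finger parallel gripper is mounted at the origin on the work surface. World frame = base frame: x ahead of the robot, y to its left, z up, the work surface at z = 0. Lengths are in m, angles in rad, forces in N, time in s.
With the tool pointing down it reaches from about 0.35 to 1 m from the base axis. Payload 7.1 kg.
Tool frame: the origin (TCP) lies midway between the tips of the shut fingers; the grasp point (between the pads) lies 19 mm behind it; z points along the fingers, y is the line along which they close (so a half turn about z gives the same grasp; the last joint's range is limited). The gripper opens to 85 mm and grips with 20 to 120 N. Pads are 22 mm wide; open, the fingers measure 114 mm over their backs; the gripper's body (76 mm by 85 mm) begins 54 mm behind the grasp point. The pads swing forward as they close: fully open they stand 13 mm farther back than shut.
Start: joints at [-1.255, 0.423, 1.63, -0, 1.089, -0.019], TCP at [0.205, -0.59, 0.231] pointing down, gripper open.
Joint ranges: [-3, 3], [-0.9, 2.11], [0.09, 2.58], [-1.31, 4.45], [0.11, 2.69], [-2.54, 2.54]. Speed limits (rad/s): [2.39, 2.39, 3.01, 3.14, 3.14, 3.14].

INTERFACE

Orientations are given as a unit quaternion [x, y, z, w].
In Python, from bench import manip gives the robot as it stands.
- The arm moves only by the tool servo_tool, never from a script. Its argument "moves" is a list of rows, each an object with "travel": the shift along the tool's x, y, z normalised to -1 to 1, where 1 is 800 mm, a list of three; "dr": the turn, a rotation vector about the tool's x, y, z normalised to -1 to 1, where 1 is pi/2 rad, a list of three; "grip": the opening, from 0 (shut) to 1 (fully open). A call has 1 to 10 rows; each row is the pose to reach, as a shift and turn from the pose commanded when the call began, along the tool's axes at that moment; what a row does not reach only later rows make up. A row lasts 1/8 s, in which the tool goes at most 62.5 mm and 10.7 degrees, less where a joint would pass 70% of its speed; a pose out of reach is approached as far as the arm can. A call with a number of a shift or a turn outside -1 to 1 is refused whole. A call with a gripper value outside its range is refused whole. The fingers move at their own pace and stop on an object; "newtons" is the grip in N (left out, the last holds). Time passes only in rows, so rows that repeat a pose let the fingers close. It gives the time, the measured TCP pose, the force, the opening and the grip force at its end, in the units of the state.
- manip.get_state(): the state, without advancing time (a new reading comes with each control period).
- manip.get_image(name): name is "scene" or "side" or "wrist"; returns a dict with "img" (384x512x3 uint8, red, green, blue), "range_z" (384x512 float32, m along the optical axis (not along the pixel's ray), 0 where there is no reading), "vertical_fov" (degrees; the focal length in pixels is half the picture's height over the tangent of half this angle, whatever the lens; pixels are square), "cx", "cy" (the principal point, pixels), "T" (4x4, takes a point from camera to world coordinates); the wrist camera has in their place "tool_from_camera" (4x4, takes a point from camera to tool coordinates, whose origin is the TCP and whose axes are the flange's). Camera axes: x right, y up, looking along -z (the intrinsics and any distortion apply to the point x, -y, -z); pixel columns grow to the right and rows downward; lengths in m; the calibration is good to about 2 mm. A picture is of the moment at which its call begins: read the wrist's pose just before it.
- manip.sign_off(): hands the job in; it is judged then, once.
Trained networks look in a picture, given as the dict that the camera call returned (one of the last four; its "shot" number tells which), for a name from the list of things; names that differ only in an ending like _2 or _b are one class to them, and where a whole thing is asked for, a point or a joint stands for the part that bears it (a point fixed in the world has none). Each returns a list of dicts, best first, with "p" (0 to 1); they miss things now and then, are a little off and sometimes report something else, mostly with a low value. They report only what shows in the picture. A call takes as long as a camera call. They do not tell look-alikes from the thing itself.
- manip.recognise(picture, target): "bbox" ([centre column, centre row, width, height] as shares, 0 to 1, of the picture: columns of its width, rows of its height, round what is visible of it).
- manip.place_of(picture, target): "centre" ([column, row] as shares, 0 to 1, of the picture: columns of its width, rows of its height: a listed point, or the origin of a listed thing).
The state is a dict: "t": time; "joints": joint angles; "joint_vel": joint speeds; "effort": joint torques, N m; "position": TCP position; "tcp_rot": TCP orientation; "ft_force": force on the tool from outside, world axes, zero at the start; "moment": the same for the moment, N m; "grip_width": finger opening in m; "gripper_force": force on a finger pad.
Only numpy, scipy, OpenCV 4.12 (cv2) and the standard library are available. Lean on these libraries where they do the work, as an engineer would, in place of code of your own. Each camera call takes 0.05 s, during which the arm holds its last target. There are 200 camera calls.

TASK

Two scraps of a broken foam tube rack lie on the lab bench under the small shelf: get both of them into the round waste bin, then turn the bin's half-moon cover all the way shut, so that its handle faces the lug on the bin's rim. Reach in at a slant so that you do not knock the shelf, and leave the well plate on the bench where it is.

Things in the scene. Friction and masses are not known exactly. Their poses are not given: they have to be found in the camera images.
- foam_long: waste: white foam scrap, 104 (its x) x 44 (its y) x 40 mm high, about 30 g, loose, lying on the bench under the shelf. A 22 mm high bar with three 20 mm high teeth on top, at x = -41, 0 and +41 mm (each 22 mm long, full width). Origin: centre of the underside, x along its length, z up. Can be gripped across its width anywhere
- foam_long_mid (a point): middle of foam_long, 20 mm above its origin
- foam_step: waste: white foam scrap, 80 (its x) x 54 (its y) mm, about 30 g, loose, lying on the bench under the shelf. 30 mm high, with a step to 45 mm high on the -x part (x from -40 to -2 mm). Origin: centre of the underside, x along its length, z up. Can be gripped across its 54 mm width
- foam_step_mid (a point): middle of foam_step, 20 mm above its origin
- shelf: fixed grey shelf over the scraps, open at front and back: board 140 (x) x 400 (y) x 20 mm, underside 260 mm above the bench, on two 20 mm posts at the back (+x) corners with flat feet. A tip box (83 x 120 mm, top at 337 mm) stands on its middle. Origin: on the bench under the board's centre; -x faces the robot. The scraps lie under it, their x axes within 0.35 rad of its x
- shelf_edge (a point): middle of the lower front edge of the shelf's board, 70 mm in front (-x) of the board's centre line, 260 mm above the bench
- bin: fixed round dark grey waste bin left or right of the shelf: outer radius 112 mm at the foot, 120 at the rim, rim 200 mm above the bench, wall 4, floor 5 mm. Its +x half is roofed by a fixed half-disc plate (top at 204 mm); the -x half is the mouth, a half-disc of 116 mm radius. Origin: on the bench on the bin's axis
- bin_in (a point): centre of the bin's floor, on its axis, 5 mm above the bench
- bin_mark (a point): lug on the outside of the bin's rim at its -x side, 126 mm from the axis: the mark that the cover's handle faces when shut
- cover (a joint): angle (rad) of the turning cover: a light grey half-disc plate of radius 116 mm, 206 to 210 mm above the bench, turning about the bin's upright axis (hub 28 mm across, up to 218 mm). 0 = shut over the mouth, at its stop, handle at the lug; grows counter-clockwise seen from above to 3.14 = open, over the fixed half. Stays where left; needs about 1 N at the handle
- cover_handle (a point): gripping point of the cover's upright round post (22 mm diameter, from the plate to 260 mm above the bench), 244 mm above the bench and 85 mm from the bin's axis, in the middle of the half-disc; fixed to the plate, it can be pushed or gripped. At cover angle q it lies from the bin's axis along the bin's -x direction turned by q counter-clockwise
- well_plate: bystander: loose lidded well plate, 86 x 128 x 22 mm, on the bench in front of the shelf. Origin: centre of the underside
- ice_bucket: bystander: fixed round red ice bucket, radius up to 122 mm, 150 mm high, at the other end of the shelf from the bin. Origin: on the bench on its axis
There are look-alikes about, which are no part of the job. What is shaped like the foam_step but red or yellow is not meant.

How it is judged:
By the outcome, as a careful person would: the job done as asked, in the order asked, and still so for the second after the job is handed in, with the robot touching nothing.
It also fails if it takes over 72 s, if anything falls off the work surface, if the arm or the gripper's body presses on something with over 40 N, if the wrist force passes 120 N, or if a joint passes its speed limit or range.

## Working session

There is one attempt and no reset: what is moved stays moved. The work goes in short steps, Python scripts to look and compute and a tool call to move; the robot and the scene stay as the last step left them, time stands still between calls to the robot, and variables do not carry over. Pictures are saved under pics/ and viewed, at most 10 in all, crops included, and the job is handed in when it is done.

Besides the shell and the picture viewer there is one more tool, called after "Request:" in YAML: its name, and indented under it one key for each argument. servo_tool: Moves the arm, as the interface text tells. Scaled input: -1 to 1 covers 800 mm each way for a shift and pi/2 rad each way for a turn. Its arguments: {"type":"object","properties":{"moves":{"type":"array","items":{"type":"object","properties":{"travel":{"type":"array","items":{"type":"number"}},"dr":{"type":"array","items":{"type":"number"}},"grip":{"type":"number"}}}},"newtons":{"type":"number"}},"required":["moves"]}

```bash
mkdir -p pics; ls
cat > h.py <<'E'
import numpy as np, cv2
from bench import manip
from scipy.spatial.transform import Rotation as R
def cloud(p):
    H,W=p['range_z'].shape; f=H/2/np.tan(np.radians(p['vertical_fov'])/2)
    v,u=np.mgrid[:H,:W]; z=p['range_z']
    P=np.stack([(u-p['cx'])*z/f,-(v-p['cy'])*z/f,-z],-1)
    T=p['T'] if 'T' in p else toolT()@p['tool_from_camera']
    T=np.array(T)
    Q=P@T[:3,:3].T+T[:3,3]; Q[z==0]=np.nan; return Q
def toolT():
    s=manip.get_state(); T=np.eye(4); T[:3,:3]=R.from_quat(s['tcp_rot']).as_matrix(); T[:3,3]=s['position']; return T
E
python3 - <<'E'
from h import *
np.set_printoptions(precision=3,suppress=True)
s=manip.get_state(); print(s)
for n in ['scene','side']:
    p=manip.get_image(n); cv2.imwrite(f'pics/{n}0.png',cv2.resize(p['img'][:,:,::-1],(800,600)))
    print(n,{k:v for k,v in p.items() if k not in('img','range_z')})
    Q=cloud(p); np.save(f'{n}0.npy',Q); np.save(f'{n}0i.npy',p['img'])
    for t in ['foam_long','foam_step','shelf','bin','cover_handle','well_plate','ice_bucket','shelf_edge','bin_mark','bin_in','foam_long_mid','foam_step_mid']:
        try:
            r=manip.place_of(p,t)
        except Exception as e: print(t,e); continue
        for d in r[:3]:
            c=d['centre']; u,v=int(c[0]*512),int(c[1]*384); 
            print(t,round(d['p'],2),u,v,Q[min(max(v,0),383),min(max(u,0),511)])
E
```

```text
pics
{'t': 0.0, 'joints': array([-1.255,  0.424,  1.631, -0.   ,  1.089, -0.019]), 'joint_vel': array([ 0.001,  0.001, -0.002, -0.001, -0.001,  0.001]), 'effort': array([  0.001, -55.738, -28.175,   0.   ,   0.007,  -0.   ]), 'position': array([ 0.205, -0.59 ,  0.231]), 'tcp_rot': array([ 0.986,  0.167, -0.   , -0.001]), 'ft_force': array([-0.023, -0.503,  0.762]), 'moment': array([-0.049, -0.027, -0.058]), 'gripper_force': 0.0, 'grip_width': 0.08561817800781447}
scene {'vertical_fov': 53.17367687764208, 'cx': 251.30899029837087, 'cy': 187.55872337981447, 'T': array([[-0.263, -0.872,  0.413,  1.004],
       [ 0.965, -0.24 ,  0.107,  0.12 ],
       [ 0.005,  0.427,  0.904,  1.119],
       [ 0.   ,  0.   ,  0.   ,  1.   ]]), 'shot': 1}
foam_long 0.88 216 221 [ 0.647 -0.08   0.043]
foam_step 0.83 146 259 [ 0.808 -0.241  0.032]
foam_step 0.77 266 235 [0.646 0.074 0.032]
bin 0.61 154 149 [ 0.54  -0.282  0.196]
cover_handle 0.66 112 129 [ 0.54  -0.389  0.251]
cover_handle 0.66 216 221 [ 0.647 -0.08   0.043]
well_plate 0.63 244 162 [ 0.422 -0.057  0.024]
ice_bucket 0.69 362 209 [0.529 0.32 
[... 402 characters left out ...]
.378,  0.583,  1.372],
       [ 0.695, -0.411,  0.59 ,  0.865],
       [ 0.016,  0.83 ,  0.558,  0.969],
       [ 0.   ,  0.   ,  0.   ,  1.   ]]), 'shot': 2}
foam_long 0.89 214 231 [ 0.666 -0.062  0.024]
foam_long 0.66 265 206 [0.689 0.198 0.278]
foam_step 0.89 246 253 [0.664 0.095 0.027]
foam_step 0.88 297 237 [0.484 0.152 0.025]
foam_step 0.81 156 228 [ 0.799 -0.212  0.022]
bin 0.87 206 180 [ 0.714 -0.025  0.268]
cover_handle 0.74 183 126 [ 0.533 -0.393  0.255]
well_plate 0.67 266 205 [0.684 0.197 0.279]
ice_bucket 0.91 341 272 [0.576 0.393 0.099]
foam_step_mid 0.96 244 249 [0.659 0.081 0.032]
foam_step_mid 0.89 298 229 [0.47  0.142 0.046]
foam_step_mid 0.72 148 222 [ 0.805 -0.251  0.029]
```

View pics/scene0.png

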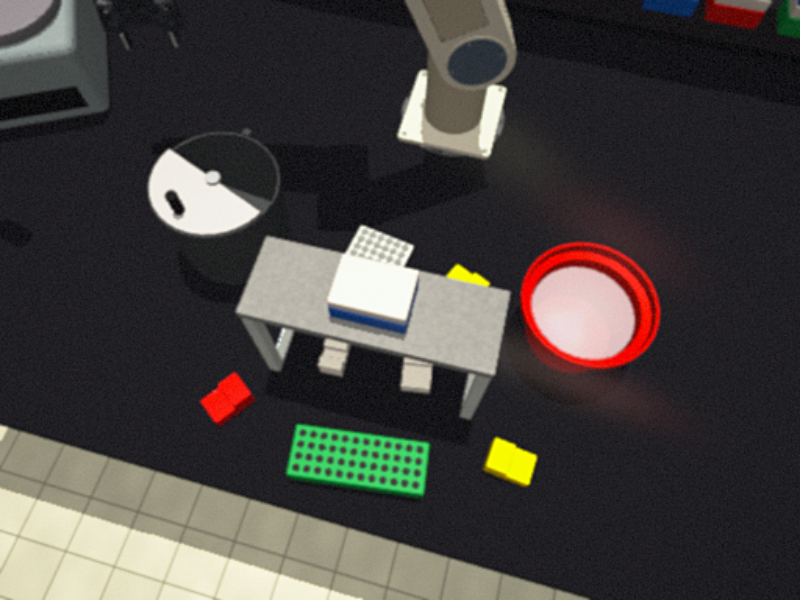

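View pics/side0.png

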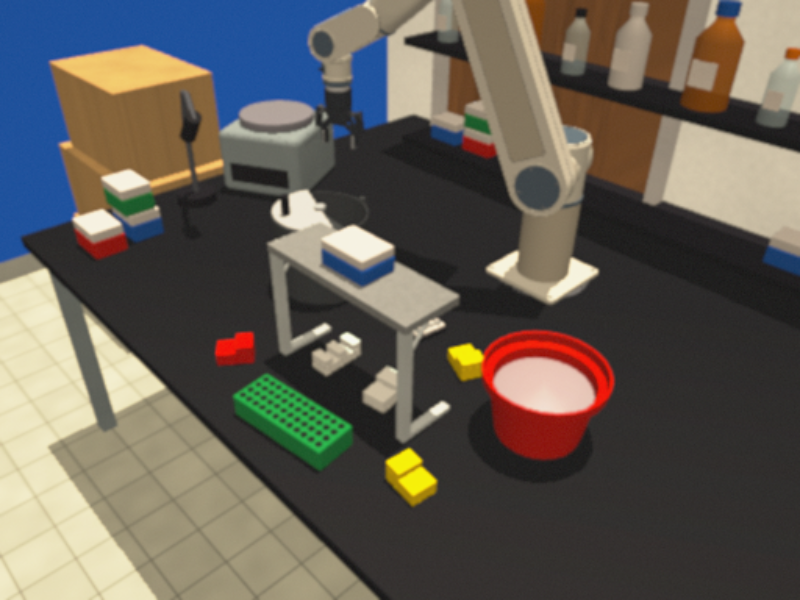

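The scene view shows the bin at upper left (hub at about 213,178). Its pale cover half lies lower left, with the handle at (176,203) and the mouth at upper right. The shelf is in the centre, and the white scraps stick out at (335,357) for long and (417,375) for step. The well plate is at (380,245), with the yellow and red look-alikes outside the shelf. The side view confirms both white scraps under the shelf.

Run:
```python
from h import *
np.set_printoptions(precision=3,suppress=True)
sc=np.load('scene0.npy').reshape(-1,3); si=np.load('side0.npy').reshape(-1,3)
ci=np.load('scene0i.npy').reshape(-1,3).astype(int); di=np.load('side0i.npy').reshape(-1,3).astype(int)
def rect(P,n):
    P=P[:,:2].astype(np.float32); r=cv2.minAreaRect(P*1000); print(n,len(P),r, 'mean',P.mean(0))
def sel(P,lo,hi): return np.all((P>lo)&(P<hi),1)
for n,P,c in(('scene',sc,ci),('side',si,di)):
    m=sel(P,[.4,-.35,.27],[.8,.35,.288]); print(n,'shelf z',np.median(P[m][:,2])); rect(P[m],'shelf')
    m=sel(P,[.3,-.6,.195],[.75,-.2,.225]); q=P[m]; rect(q,'bin')
    print('bin circ',cv2.minEnclosingCircle((q[:,:2]*1000).astype(np.float32)))
    m=sel(P,[.3,-.6,.235],[.75,-.2,.27])&(P[:,1]<-.3); print('handle',P[m].mean(0),P[m].min(0),P[m].max(0),m.sum())
    sat=c.max(1)-c.min(1); w=(sat<40)&(c.min(1)>80)
    for nm,lo,hi in(('long',[.52,-.2,.008],[.75,0,.06]),('step',[.52,0,.008],[.75,.14,.06]),('plate',[.3,-.2,.01],[.55,.1,.04])):
        m=sel(P,lo,hi)&w
        q=P[m]; 
        if len(q)<5: print(nm,len(q)); continue
        rect(q,n+nm); print(q.min(0),q.max(0)); 
        if nm!='plate': print(np.histogram(q[:,2],[.005,.015,.02,.025,.03,.035,.04,.045,.05,.06])[0])
```

```text
scene shelf z 0.2810915289549617
shelf 6888 ((642.82861328125, -3.53363037109375), (142.02828979492188, 400.47369384765625), 1.150705337524414) mean [0.652 0.004]
bin 2868 ((499.48614501953125, -299.9823913574219), (406.4350891113281, 238.98806762695312), 55.52198028564453) mean [ 0.492 -0.368]
bin circ ((529.6854858398438, -311.1158142089844), 214.33241271972656)
handle [ 0.536 -0.395  0.254] [ 0.523 -0.407  0.235] [ 0.545 -0.387  0.264] 92
scenelong 484 ((669.4080200195312, -130.4602813720703), (85.52104187011719, 138.61959838867188), 1.7047520875930786) mean [ 0.67  -0.117]
[ 0.629 -0.2    0.008] [ 0.714 -0.061  0.059]
[109  25  67  38  25  69 124  12  15]
scenestep 349 ((659.0396728515625, 78.73649597167969), (51.80550765991211, 53.894710540771484), 8.430691719055176) mean [0.661 0.079]
[0.636 0.049 0.008] [0.687 0.108 0.05 ]
[  8   5  11  91 168  20  20  26   0]
sceneplate 657 ((411.53375244140625, -64.5003890991211), (127.01348876953125, 77.36198425292969), 82.05689239501953) mean [ 0.408 -0.065]
[ 0.367 -0.131  0.011] [0.442 0.003 0.031]
side shelf z 0.28082058056254144
shelf 
[... 312 characters left out ...]
.1998748779297)
handle [ 0.54  -0.393  0.25 ] [ 0.527 -0.405  0.236] [ 0.55  -0.381  0.264] 48
sidelong 530 ((651.5069580078125, -129.12326049804688), (134.9991455078125, 141.15069580078125), 0.48450982570648193) mean [ 0.656 -0.118]
[ 0.585 -0.2    0.008] [ 0.72  -0.058  0.059]
[159  43  59  51  56  70  65   8  19]
sidestep 204 ((648.0743408203125, 75.76896667480469), (84.78070831298828, 57.86094665527344), 12.321558952331543) mean [0.66  0.081]
[0.608 0.045 0.008] [0.692 0.109 0.051]
[33 25 22 29 27 14 34 18  2]
sideplate 67 ((428.64288330078125, -14.185943603515625), (29.225570678710938, 85.23262786865234), 87.73003387451172) mean [ 0.426 -0.013]
[ 0.386 -0.028  0.011] [0.471 0.002 0.03 ]
```

Run:
```python
from h import *
from scipy.optimize import least_squares
np.set_printoptions(precision=3,suppress=True)
for n in('scene','side'):
    P=np.load(n+'0.npy').reshape(-1,3); c=np.load(n+'0i.npy').reshape(-1,3).astype(int)
    m=(P[:,2]>.17)&(P[:,2]<.225)&(np.hypot(P[:,0]-.45,P[:,1]+.37)<.16); q=P[m]; cc=c[m]
    cov=q[(cc.min(1)>140)&(q[:,2]>.2)]; print(n,'cover',len(cov),cov.mean(0),cov.min(0),cov.max(0),cv2.minAreaRect((cov[:,:2]*1000).astype(np.float32)))
    print('hull', cv2.minEnclosingCircle((cov[:,:2]*1000).astype(np.float32)))
    rim=q[(q[:,2]>.192)]; h=cv2.convexHull((rim[:,:2]*1000).astype(np.float32))[:,0]
    r=least_squares(lambda x:np.hypot(h[:,0]-x[0],h[:,1]-x[1])-x[2],[450,-370,120],loss='soft_l1',f_scale=2); print('rim',r.x)
    d=np.hypot(rim[:,0]*1000-r.x[0],rim[:,1]*1000-r.x[1]); print('lug',rim[d>r.x[2]+4])
    d2=np.hypot(q[:,0]*1000-r.x[0],q[:,1]*1000-r.x[1]); hub=q[(q[:,2]>.214)&(d2<35)]; print('hub',len(hub),hub.mean(0))
    # foam: points per colour white, tight
    w=(c.max(1)-c.min(1)<40)&(c.min(1)>70)
    for nm,lo,hi in(('long',[.56,-.135,.012],[.72,-.03,.05]),('step',[.56,.03,.012],[.72,.125,.05])):
        k=np.all((P>lo)&(P<hi),1)&w; f=P[k]
        t=f[f[:,2]>(.034 if nm=='long' else .038)]; 
        print(nm,len(f),cv2.minAreaRect((f[:,:2]*1000).astype(np.float32)),'top',len(t),t[:,:2].min(0),t[:,:2].max(0),cv2.minAreaRect((t[:,:2]*1000).astype(np.float32)))
```

```text
scene cover 2160 [ 0.5   -0.381  0.211] [ 0.411 -0.485  0.202] [ 0.569 -0.261  0.224] ((499.8301086425781, -388.2261962890625), (230.90496826171875, 129.5675048828125), 62.224544525146484)
hull ((466.2289123535156, -370.52862548828125), 116.50447082519531)
rim [ 453.699 -366.233  120.327]
lug [[ 0.326 -0.356  0.209]
 [ 0.321 -0.357  0.203]
 [ 0.322 -0.352  0.206]
 [ 0.328 -0.356  0.206]
 [ 0.326 -0.354  0.206]
 [ 0.325 -0.351  0.205]
 [ 0.324 -0.348  0.205]
 [ 0.326 -0.344  0.208]
 [ 0.33  -0.349  0.207]
 [ 0.329 -0.346  0.206]
 [ 0.328 -0.343  0.207]
 [ 0.326 -0.341  0.205]
 [ 0.328 -0.344  0.202]
 [ 0.327 -0.342  0.2  ]
 [ 0.327 -0.343  0.196]
 [ 0.331 -0.344  0.196]
 [ 0.329 -0.342  0.194]]
hub 75 [ 0.457 -0.365  0.218]
long 320 ((662.9780883789062, -84.15895080566406), (59.98216247558594, 45.189781188964844), 3.144887685775757) top 188 [ 0.637 -0.107] [ 0.693 -0.061] ((664.98876953125, -84.09165954589844), (55.65791702270508, 44.80546951293945), 2.6798884868621826)
step 343 ((659.0396728515625, 78.73648071289062), (51.80543899536133, 53.89470291137695), 8.430678367614746) top 50 
[... 483 characters left out ...]
  0.201]
 [ 0.332 -0.341  0.209]
 [ 0.334 -0.345  0.204]
 [ 0.33  -0.344  0.203]
 [ 0.328 -0.346  0.197]
 [ 0.335 -0.345  0.195]
 [ 0.33  -0.344  0.194]
 [ 0.573 -0.319  0.206]]
hub 27 [ 0.461 -0.364  0.218]
long 316 ((645.1144409179688, -84.76832580566406), (108.15463256835938, 50.643619537353516), 6.212944030761719) top 122 [ 0.589 -0.109] [ 0.698 -0.058] ((644.41650390625, -83.22213745117188), (108.20503997802734, 47.443599700927734), 3.993180751800537)
step 183 ((648.0744018554688, 75.76898193359375), (84.78074645996094, 57.86091995239258), 12.321624755859375) top 56 [0.608 0.045] [0.65  0.101] ((627.73828125, 72.5782470703125), (39.992183685302734, 54.83854675292969), 6.056596279144287)
```

```bash
cat >> h.py <<'E'
def Rt(th,ps):
    th=np.radians(th); ps=np.radians(ps)
    z=np.array([np.sin(th)*np.cos(ps),np.sin(th)*np.sin(ps),-np.cos(th)]); y=np.array([np.sin(ps),-np.cos(ps),0])
    return np.stack([np.cross(y,z),y,z],1)
def plan(wps, base=None):
    """wps: (point, theta, psi, back) ; back = distance of that point behind the TCP"""
    T=toolT() if base is None else base
    for p,th,ps,b in wps:
        M=Rt(th,ps); t=np.array(p)+b*M[:,2]
        d=T[:3,:3].T@(t-T[:3,3]); r=R.from_matrix(T[:3,:3].T@M).as_rotvec()
        print('travel',np.round(d/.8,3).tolist(),'dr',np.round(r/(np.pi/2),3).tolist(),'| mm %.0f deg %.0f'%(np.linalg.norm(d)*1e3,np.degrees(np.linalg.norm(r))),'tcp',np.round(t,3))
E
python3 - <<'E'
from h import *
plan([([.25,-.42,.40],0,-35,0),([.38,-.09,.28],45,4,0)])
E
```

```text
travel [0.123, -0.183, -0.211] dr [0.0, 0.0, 0.602] | mm 244 deg 54 tcp [ 0.25 -0.42  0.4 ]
travel [0.412, -0.519, -0.061] dr [-0.066, 0.497, 0.16] | mm 532 deg 47 tcp [ 0.38 -0.09  0.28]
```

Request:
servo_tool:
  moves:
    - {"travel":[0.123,-0.183,-0.211],"dr":[0,0,0],"grip":1}
    - {"travel":[0.123,-0.183,-0.211],"dr":[0,0,0],"grip":1}
    - {"travel":[0.123,-0.183,-0.211],"dr":[0,0,0],"grip":1}
    - {"travel":[0.412,-0.519,-0.061],"dr":[-0.066,0.497,0.16],"grip":1}
    - {"travel":[0.412,-0.519,-0.061],"dr":[-0.066,0.497,0.16],"grip":1}
    - {"travel":[0.412,-0.519,-0.061],"dr":[-0.066,0.497,0.16],"grip":1}
    - {"travel":[0.412,-0.519,-0.061],"dr":[-0.066,0.497,0.16],"grip":1}
    - {"travel":[0.412,-0.519,-0.061],"dr":[-0.066,0.497,0.16],"grip":1}
    - {"travel":[0.412,-0.519,-0.061],"dr":[-0.066,0.497,0.16],"grip":1}
    - {"travel":[0.412,-0.519,-0.061],"dr":[-0.066,0.497,0.16],"grip":1}

```text
t: 2.55
position: [0.3799, -0.0883, 0.28]
tcp_rot: [0.923, 0.032, 0.383, -0.013]
ft_force: [1.0, 0.1, 1.0]
grip_width: 0.0854
gripper_force: 0.0
```

Run:
```python
from h import *
np.set_printoptions(precision=3,suppress=True)
print(manip.get_state()['joints'])
p=manip.get_image('wrist'); cv2.imwrite('pics/w1.png',p['img'][:,:,::-1]); print(p['tool_from_camera'])
Q=cloud(p); P=Q.reshape(-1,3); c=p['img'].reshape(-1,3).astype(int); np.save('w1.npy',Q)
w=(c.max(1)-c.min(1)<40)&(c.min(1)>70)
for nm,lo,hi in(('long',[.55,-.15,.012],[.74,-.03,.05]),('step',[.55,.02,.012],[.74,.135,.05])):
    k=np.all((P>lo)&(P<hi),1)&w; f=P[k]; print(nm,len(f))
    if len(f)>20:
        print(cv2.minAreaRect((f[:,:2]*1000).astype(np.float32)))
        t=f[f[:,2]>(.034 if nm=='long' else .038)]; print(cv2.minAreaRect((t[:,:2]*1000).astype(np.float32)),t.max(0))
k=np.all((P>[.5,-.25,.2])&(P<[.8,.25,.3]),1);print('shelf',P[k].min(0),np.percentile(P[k],1,0))
```

```text
[-0.612 -0.231  2.49   1.155  0.509 -0.052]
[[-0.001  0.948  0.319  0.082]
 [ 1.     0.001 -0.    -0.001]
 [-0.     0.319 -0.948 -0.144]
 [ 0.     0.     0.     1.   ]]
long 1672
((640.4893188476562, -77.90979766845703), (104.43941497802734, 43.37061309814453), 3.9894654750823975)
((640.3848876953125, -77.97038269042969), (104.40882873535156, 43.275543212890625), 4.472692489624023) [ 0.694 -0.054  0.042]
step 1630
((643.1726684570312, 83.75786590576172), (81.15804290771484, 54.13066864013672), 9.12439250946045)
((622.6783447265625, 80.38542175292969), (39.748497009277344, 53.75042724609375), 8.570948600769043) [0.645 0.11  0.047]
shelf [ 0.501 -0.25   0.201] [ 0.569 -0.194  0.261]
```

View pics/w1.png

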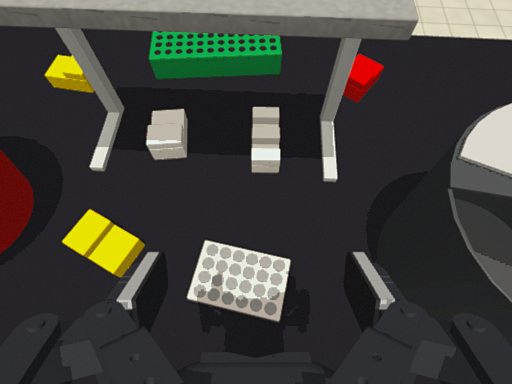

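The wrist view shows the long scrap (265,140) and the step scrap (167,133) both fully clear between the shelf legs, with the well plate at (240,280) below. The sizes match: 104x43 and 81x54 mm.

Run:
```python
from h import *
G=np.array([.609,-.081,.027]); b=Rt(50,4)[:,2]
plan([(G-.15*b,50,4,.019),(G,50,4,.019)])
```

```text
travel [-0.035, 0.018, 0.262] dr [-0.004, 0.056, 0.001] | mm 212 deg 5 tcp [ 0.509 -0.088  0.111]
travel [-0.018, 0.02, 0.448] dr [-0.004, 0.056, 0.001] | mm 359 deg 5 tcp [ 0.624 -0.08   0.015]
```

Request:
servo_tool:
  moves:
    - {"travel":[-0.035,0.018,0.262],"dr":[-0.004,0.056,0],"grip":1}
    - {"travel":[-0.035,0.018,0.262],"dr":[-0.004,0.056,0],"grip":1}
    - {"travel":[-0.035,0.018,0.262],"dr":[-0.004,0.056,0],"grip":1}
    - {"travel":[-0.035,0.018,0.262],"dr":[-0.004,0.056,0],"grip":1}
    - {"travel":[-0.026,0.019,0.36],"dr":[-0.004,0.056,0],"grip":1}
    - {"travel":[-0.022,0.02,0.405],"dr":[-0.004,0.056,0],"grip":1}
    - {"travel":[-0.018,0.02,0.448],"dr":[-0.004,0.056,0],"grip":1}
    - {"travel":[-0.018,0.02,0.448],"dr":[-0.004,0.056,0],"grip":1}
    - {"travel":[-0.018,0.02,0.448],"dr":[-0.004,0.056,0],"grip":0.2}
    - {"travel":[-0.018,0.02,0.448],"dr":[-0.004,0.056,0],"grip":0.2}
  newtons: 25

```text
t: 3.85
position: [0.6234, -0.0887, 0.0163]
tcp_rot: [0.906, 0.03, 0.422, -0.012]
ft_force: [-0.2, 0.7, 0.2]
grip_width: 0.0517
gripper_force: 0.0
```

Request:
servo_tool:
  moves:
    - {"travel":[0,0,0],"dr":[0,0,0],"grip":0.2}
    - {"travel":[0,0,0],"dr":[0,0,0],"grip":0.2}

```text
t: 4.1
position: [0.6239, -0.0891, 0.0181]
tcp_rot: [0.905, 0.03, 0.423, -0.012]
ft_force: [-0.1, -0.1, -0.1]
grip_width: 0.0438
gripper_force: 31.0
```

Run:
```python
from h import *
np.set_printoptions(precision=3,suppress=True)
s=manip.get_state(); print(s['joints'],s['grip_width'],s['gripper_force'],s['position'],s['ft_force'])
T=toolT()
plan([([.609,-.081,.065],50,4,.019),([.44,-.09,.09],50,4,.019),([.34,-.10,.24],40,0,.019)])
```

```text
[-0.286  0.806  2.177  2.739  0.727 -1.496] 0.04378042435355981 31.01893277373165 [ 0.624 -0.089  0.018] [-0.127 -0.06  -0.063]
travel [0.034, -0.011, -0.028] dr [0.004, -0.001, 0.0] | mm 36 deg 0 tcp [ 0.624 -0.08   0.053]
travel [-0.078, -0.013, -0.21] dr [0.004, -0.001, 0.0] | mm 180 deg 0 tcp [ 0.455 -0.089  0.078]
travel [-0.019, -0.007, -0.427] dr [-0.027, -0.113, 0.031] | mm 342 deg 11 tcp [ 0.352 -0.1    0.225]
```

Request:
servo_tool:
  moves:
    - {"travel":[0.034,0,-0.028],"dr":[0,0,0],"grip":0.2}
    - {"travel":[0,0,-0.08],"dr":[0,0,0],"grip":0.2}
    - {"travel":[-0.04,0,-0.14],"dr":[0,0,0],"grip":0.2}
    - {"travel":[-0.078,0,-0.21],"dr":[0,0,0],"grip":0.2}
    - {"travel":[-0.078,0,-0.21],"dr":[0,0,0],"grip":0.2}
    - {"travel":[-0.019,0,-0.427],"dr":[0,-0.113,0],"grip":0.2}
    - {"travel":[-0.019,0,-0.427],"dr":[0,-0.113,0],"grip":0.2}
    - {"travel":[-0.019,0,-0.427],"dr":[0,-0.113,0],"grip":0.2}
    - {"travel":[-0.019,0,-0.427],"dr":[0,-0.113,0],"grip":0.2}

```text
t: 5.22
position: [0.3811, -0.095, 0.2003]
tcp_rot: [0.935, 0.036, 0.352, -0.023]
ft_force: [-0.6, -0.2, -0.2]
grip_width: 0.0438
gripper_force: 31.1
```

Run:
```python
from h import *
np.set_printoptions(precision=3,suppress=True)
s=manip.get_state(); print(s['t'],s['joints'],s['grip_width'],s['gripper_force'],s['position'],s['ft_force'])
p=manip.get_image('side'); cv2.imwrite('pics/s2.png',p['img'][:,:,::-1])
plan([([.35,-.17,.40],10,-40,.019),([.39,-.345,.36],0,-80,.019),([.39,-.345,.245],0,-80,.019)])
```

```text
5.225 [-0.617  0.031  2.534  1.581  0.451 -0.569] 0.04376608284433585 31.10602685250342 [ 0.381 -0.095  0.2  ] [-0.614 -0.185 -0.235]
travel [0.117, 0.09, -0.198] dr [-0.227, -0.325, 0.451] | mm 197 deg 54 tcp [ 0.353 -0.172  0.381]
travel [0.107, 0.31, -0.144] dr [-0.346, -0.362, 0.896] | mm 286 deg 92 tcp [ 0.39  -0.345  0.341]
travel [0.012, 0.312, -0.036] dr [-0.346, -0.362, 0.896] | mm 252 deg 92 tcp [ 0.39  -0.345  0.226]
```

View pics/s2.png

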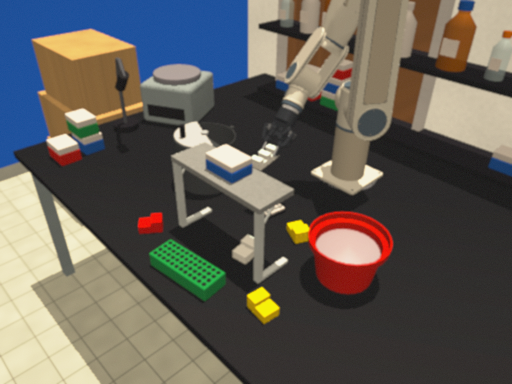

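The side view shows the long scrap held level in the gripper at (265,152), clear of the shelf. Next I carry it over the bin.

Run:
```python
from h import *
plan([([.36,-.17,.38],15,-35,.019),([.39,-.335,.36],0,-70,.019),([.39,-.335,.245],0,-70,.019)])
```

```text
travel [0.112, 0.092, -0.17] dr [-0.219, -0.276, 0.39] | mm 179 deg 47 tcp [ 0.364 -0.173  0.362]
travel [0.108, 0.297, -0.143] dr [-0.307, -0.383, 0.791] | mm 278 deg 84 tcp [ 0.39  -0.335  0.341]
travel [0.013, 0.3, -0.035] dr [-0.307, -0.383, 0.791] | mm 242 deg 84 tcp [ 0.39  -0.335  0.226]
```

Request:
servo_tool:
  moves:
    - {"travel":[0.112,0.092,-0.17],"dr":[-0.219,-0.276,0.39],"grip":0.2}
    - {"travel":[0.112,0.092,-0.17],"dr":[-0.219,-0.276,0.39],"grip":0.2}
    - {"travel":[0.112,0.092,-0.17],"dr":[-0.219,-0.276,0.39],"grip":0.2}
    - {"travel":[0.112,0.092,-0.17],"dr":[-0.219,-0.276,0.39],"grip":0.2}
    - {"travel":[0.108,0.297,-0.143],"dr":[-0.307,-0.383,0.791],"grip":0.2}
    - {"travel":[0.108,0.297,-0.143],"dr":[-0.307,-0.383,0.791],"grip":0.2}
    - {"travel":[0.108,0.297,-0.143],"dr":[-0.307,-0.383,0.791],"grip":0.2}
    - {"travel":[0.108,0.297,-0.143],"dr":[-0.307,-0.383,0.791],"grip":0.2}
    - {"travel":[0.108,0.297,-0.143],"dr":[-0.307,-0.383,0.791],"grip":0.2}

```text
t: 6.4
position: [0.3924, -0.3376, 0.3377]
tcp_rot: [0.887, -0.454, 0.08, -0.014]
ft_force: [-0.1, 0.6, -1.1]
grip_width: 0.0438
gripper_force: 31.1
```

Run:
```python
from h import *
np.set_printoptions(precision=3,suppress=True)
s=manip.get_state(); print(s['t'],s['joints'],s['grip_width'],s['gripper_force'],s['position'],s['ft_force'])
print(toolT())
plan([([.39,-.335,.36],0,-70,.019),([.39,-.335,.245],0,-70,.019)])
```

```text
6.4 [-0.777  0.078  1.843  0.084  1.077  1.705] 0.043799783397466006 31.109064761549234 [ 0.392 -0.338  0.338] [-0.062  0.638 -1.136]
[[ 0.575 -0.803  0.155  0.392]
 [-0.808 -0.588 -0.048 -0.338]
 [ 0.13  -0.098 -0.987  0.338]
 [ 0.     0.     0.     1.   ]]
travel [-0.004, 0.0, -0.005] dr [-0.073, -0.074, 0.176] | mm 5 deg 18 tcp [ 0.39  -0.335  0.341]
travel [-0.023, 0.014, 0.137] dr [-0.073, -0.074, 0.176] | mm 112 deg 18 tcp [ 0.39  -0.335  0.226]
```

Request:
servo_tool:
  moves:
    - {"travel":[-0.004,0,-0.005],"dr":[-0.073,-0.074,0.176],"grip":0.2}
    - {"travel":[-0.023,0.014,0.137],"dr":[-0.073,-0.074,0.176],"grip":0.2}
    - {"travel":[-0.023,0.014,0.137],"dr":[-0.073,-0.074,0.176],"grip":0.2}
    - {"travel":[-0.023,0.014,0.137],"dr":[-0.073,-0.074,0.176],"grip":0.2}
    - {"travel":[-0.023,0.014,0.137],"dr":[-0.073,-0.074,0.176],"grip":0.85}
    - {"travel":[-0.023,0.014,0.137],"dr":[-0.073,-0.074,0.176],"grip":0.85}
    - {"travel":[-0.023,0.014,0.137],"dr":[-0.073,-0.074,0.176],"grip":0.85}

```text
t: 7.28
position: [0.389, -0.333, 0.2264]
tcp_rot: [0.821, -0.571, 0.001, 0.0]
ft_force: [0.7, 0.8, -0.2]
grip_width: 0.0726
gripper_force: 0.0
```

Request:
servo_tool:
  moves:
    - {"travel":[0,0,-0.078],"dr":[0,0,0],"grip":1}
    - {"travel":[0,0,-0.15],"dr":[0,0,0],"grip":1}
    - {"travel":[0,0,-0.22],"dr":[0,0,0],"grip":1}

```text
t: 7.65
position: [0.3882, -0.3322, 0.4037]
tcp_rot: [0.821, -0.571, 0.001, 0.0]
ft_force: [0.7, -0.5, 0.1]
grip_width: 0.0851
gripper_force: 0.0
```

Run:
```python
from h import *
np.set_printoptions(precision=3,suppress=True)
s=manip.get_state(); print(s['t'],s['joints'],s['grip_width'],s['position'],s['ft_force'])
p=manip.get_image('wrist'); cv2.imwrite('pics/w3.png',p['img'][:,:,::-1])
G=np.array([.643,.084,.029])-np.array([np.cos(np.radians(8.7)),np.sin(np.radians(8.7)),0])*.024; b=Rt(50,8)[:,2]; print(G)
plan([([.40,-.10,.33],30,-10,0),(G-.15*b,50,8.5,.019),(G,50,8.5,.019)])
```

```text
7.65 [-0.731  0.087  1.676  0.     1.377  2.056] 0.0851265059533454 [ 0.388 -0.332  0.404] [ 0.678 -0.492  0.132]
[0.619 0.08  0.029]
travel [-0.272, -0.112, 0.1] dr [0.174, 0.293, -0.647] | mm 248 deg 66 tcp [ 0.4  -0.1   0.33]
travel [-0.418, -0.323, 0.37] dr [0.379, 0.456, -0.808] | mm 516 deg 90 tcp [0.52  0.067 0.113]
travel [-0.389, -0.463, 0.492] dr [0.379, 0.456, -0.808] | mm 624 deg 90 tcp [0.634 0.083 0.017]
```

View pics/w3.png

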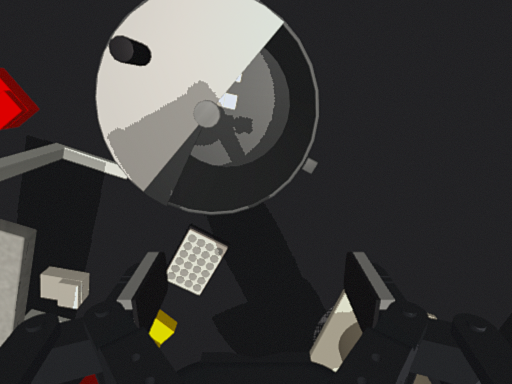

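The wrist view shows the long scrap inside the bin (white patch at 230,100), with the cover untouched. The handle is at (130,50) and the lug at (310,165). Now the step scrap.

Request:
servo_tool:
  moves:
    - {"travel":[-0.272,-0.112,0.1],"dr":[0.174,0.293,-0.647],"grip":1}
    - {"travel":[-0.272,-0.112,0.1],"dr":[0.174,0.293,-0.647],"grip":1}
    - {"travel":[-0.272,-0.112,0.1],"dr":[0.174,0.293,-0.647],"grip":1}
    - {"travel":[-0.272,-0.112,0.1],"dr":[0.174,0.293,-0.647],"grip":1}
    - {"travel":[-0.272,-0.112,0.1],"dr":[0.174,0.293,-0.647],"grip":1}
    - {"travel":[-0.418,-0.323,0.37],"dr":[0.379,0.456,-0.808],"grip":1}
    - {"travel":[-0.418,-0.323,0.37],"dr":[0.379,0.456,-0.808],"grip":1}
    - {"travel":[-0.418,-0.323,0.37],"dr":[0.379,0.456,-0.808],"grip":1}
    - {"travel":[-0.418,-0.323,0.37],"dr":[0.379,0.456,-0.808],"grip":1}
    - {"travel":[-0.418,-0.323,0.37],"dr":[0.379,0.456,-0.808],"grip":1}

```text
t: 8.95
position: [0.4529, 0.0226, 0.2419]
tcp_rot: [0.941, -0.016, 0.325, -0.096]
ft_force: [1.2, 0.5, -0.1]
grip_width: 0.0853
gripper_force: 0.0
```

Run:
```python
from h import *
np.set_printoptions(precision=3,suppress=True)
s=manip.get_state(); print(s['t'],s['joints'],s['position'],s['ft_force'])
p=manip.get_image('wrist'); P=cloud(p).reshape(-1,3); c=p['img'].reshape(-1,3).astype(int)
w=(c.max(1)-c.min(1)<40)&(c.min(1)>70); k=np.all((P>[.55,.02,.012])&(P<[.74,.135,.05]),1)&w; f=P[k]; print(len(f),cv2.minAreaRect((f[:,:2]*1000).astype(np.float32)))
G=np.array([.619,.080,.029]); b=Rt(50,8)[:,2]
plan([(G-.15*b,50,8.5,.019),(G,50,8.5,.019)])
```

```text
8.95 [-0.15  -0.024  2.394  1.138  0.29   0.422] [0.453 0.023 0.242] [ 1.184  0.541 -0.096]
2210 ((644.52783203125, 78.91427612304688), (80.61502838134766, 53.976783752441406), 8.998717308044434)
travel [-0.036, -0.019, 0.184] dr [-0.038, 0.122, -0.137] | mm 150 deg 17 tcp [0.52  0.066 0.113]
travel [0.001, -0.01, 0.367] dr [-0.038, 0.122, -0.137] | mm 294 deg 17 tcp [0.633 0.082 0.017]
```

Request:
servo_tool:
  moves:
    - {"travel":[-0.036,-0.014,0.184],"dr":[-0.038,0.122,-0.137],"grip":1}
    - {"travel":[-0.036,-0.014,0.184],"dr":[-0.038,0.122,-0.137],"grip":1}
    - {"travel":[-0.036,-0.014,0.184],"dr":[-0.038,0.122,-0.137],"grip":1}
    - {"travel":[-0.036,-0.014,0.184],"dr":[-0.038,0.122,-0.137],"grip":1}

```text
t: 9.5
position: [0.4804, 0.0819, 0.2024]
tcp_rot: [0.917, 0.041, 0.374, -0.136]
ft_force: [-0.0, 0.4, 0.6]
grip_width: 0.0852
gripper_force: 0.0
```

Run:
```python
from h import *
np.set_printoptions(precision=3,suppress=True)
s=manip.get_state(); print(s['t'],s['joints'],s['position'],s['ft_force'])
p=manip.get_image('wrist'); P=cloud(p).reshape(-1,3); c=p['img'].reshape(-1,3).astype(int)
w=(c.max(1)-c.min(1)<40)&(c.min(1)>70); k=np.all((P>[.55,.02,.012])&(P<[.74,.135,.05]),1)&w; f=P[k]; print(len(f),cv2.minAreaRect((f[:,:2]*1000).astype(np.float32)))
G=np.array([.621,.0755,.029]); b=Rt(50,8)[:,2]
plan([(G-.15*b,50,8.5,.019),(G,50,8.5,.019)])
```

```text
9.5 [-0.052  0.18   2.435  2.193  0.397 -0.672] [0.48  0.082 0.202] [-0.041  0.376  0.608]
2843 ((644.6707153320312, 76.75262451171875), (81.15196990966797, 53.90495681762695), 8.816953659057617)
travel [-0.039, 0.057, 0.102] dr [-0.11, 0.052, -0.089] | mm 99 deg 14 tcp [0.522 0.062 0.113]
travel [-0.021, 0.089, 0.286] dr [-0.11, 0.052, -0.089] | mm 241 deg 14 tcp [0.635 0.078 0.017]
```

Request:
servo_tool:
  moves:
    - {"travel":[-0.039,0.059,0.102],"dr":[-0.11,0.052,-0.089],"grip":1}
    - {"travel":[-0.039,0.059,0.102],"dr":[-0.11,0.052,-0.089],"grip":1}
    - {"travel":[-0.039,0.059,0.102],"dr":[-0.11,0.052,-0.089],"grip":1}
    - {"travel":[-0.039,0.059,0.102],"dr":[-0.11,0.052,-0.089],"grip":1}
    - {"travel":[-0.039,0.059,0.102],"dr":[-0.11,0.052,-0.089],"grip":1}
    - {"travel":[-0.039,0.059,0.102],"dr":[-0.11,0.052,-0.089],"grip":1}

```text
t: 10.3
position: [0.5208, 0.0607, 0.1148]
tcp_rot: [0.904, 0.067, 0.421, -0.033]
ft_force: [0.2, -0.1, 0.2]
grip_width: 0.0855
gripper_force: 0.0
```

Run:
```python
from h import *
np.set_printoptions(precision=3,suppress=True)
s=manip.get_state(); print(s['t'],s['joints'],s['position'],s['ft_force'])
p=manip.get_image('wrist'); P=cloud(p).reshape(-1,3); c=p['img'].reshape(-1,3).astype(int)
w=(c.max(1)-c.min(1)<40)&(c.min(1)>70); k=np.all((P>[.55,.02,.012])&(P<[.74,.135,.05]),1)&w; f=P[k]; print(len(f),cv2.minAreaRect((f[:,:2]*1000).astype(np.float32)))
G=np.array([.621,.0745,.029]); b=Rt(50,8)[:,2]
plan([(G-.15*b,50,8.5,.019),(G,50,8.5,.019)])
```

```text
10.3 [ 0.047  0.526  2.434  3.016  0.691 -1.536] [0.521 0.061 0.115] [ 0.151 -0.144  0.173]
4378 ((644.689208984375, 76.83969116210938), (81.1782455444336, 54.1442756652832), 8.671355247497559)
travel [-0.001, -0.0, 0.002] dr [-0.001, 0.001, -0.002] | mm 2 deg 0 tcp [0.522 0.061 0.113]
travel [-0.001, 0.002, 0.19] dr [-0.001, 0.001, -0.002] | mm 152 deg 0 tcp [0.635 0.077 0.017]
```

Request:
servo_tool:
  moves:
    - {"travel":[0,0.001,0.07],"dr":[0,0,0],"grip":1}
    - {"travel":[0,0.002,0.13],"dr":[0,0,0],"grip":1}
    - {"travel":[0,0.003,0.19],"dr":[0,0,0],"grip":1}
    - {"travel":[0,0.003,0.19],"dr":[0,0,0],"grip":1}
    - {"travel":[0,0.003,0.19],"dr":[0,0,0],"grip":0.3}
    - {"travel":[0,0.003,0.19],"dr":[0,0,0],"grip":0.3}
    - {"travel":[0,0.003,0.19],"dr":[0,0,0],"grip":0.3}
    - {"travel":[0,0.003,0.19],"dr":[0,0,0],"grip":0.3}

```text
t: 11.35
position: [0.6353, 0.075, 0.0168]
tcp_rot: [0.904, 0.067, 0.421, -0.032]
ft_force: [-4.3, -0.6, 8.7]
grip_width: 0.0536
gripper_force: 27.8
```

Request:
servo_tool:
  moves:
    - {"travel":[0.034,0,-0.028],"dr":[0,0,0],"grip":0.3}
    - {"travel":[0,0,-0.08],"dr":[0,0,0],"grip":0.3}
    - {"travel":[-0.04,0,-0.14],"dr":[0,0,0],"grip":0.3}
    - {"travel":[-0.078,0,-0.21],"dr":[0,0,0],"grip":0.3}
    - {"travel":[-0.078,0,-0.21],"dr":[0,0,0],"grip":0.3}

```text
t: 11.98
position: [0.4632, 0.0496, 0.0759]
tcp_rot: [0.906, 0.066, 0.417, -0.032]
ft_force: [1.1, 0.3, -1.2]
grip_width: 0.0538
gripper_force: 27.0
```

Run:
```python
from h import *
np.set_printoptions(precision=3,suppress=True)
s=manip.get_state(); print(s['t'],s['joints'],s['position'],s['ft_force'],s['grip_width'],s['gripper_force'])
plan([([.38,.04,.25],45,5,.019),([.36,-.15,.38],15,-35,.019),([.39,-.335,.36],0,-70,.019),([.39,-.335,.245],0,-70,.019)])
```

```text
11.975 [ 0.016  0.686  2.543  3.016  0.948 -1.582] [0.463 0.05  0.076] [ 1.105  0.263 -1.203] 0.05384415269701515 26.96840062737465
travel [0.095, -0.003, -0.197] dr [-0.029, -0.049, 0.025] | mm 175 deg 6 tcp [0.393 0.041 0.237]
travel [0.168, 0.231, -0.354] dr [-0.262, -0.363, 0.414] | mm 364 deg 55 tcp [ 0.364 -0.153  0.362]
travel [0.148, 0.461, -0.339] dr [-0.375, -0.457, 0.813] | mm 473 deg 90 tcp [ 0.39  -0.335  0.341]
travel [0.038, 0.462, -0.245] dr [-0.375, -0.457, 0.813] | mm 419 deg 90 tcp [ 0.39  -0.335  0.226]
```

Request:
servo_tool:
  moves:
    - {"travel":[0.095,0,-0.197],"dr":[-0.029,-0.049,0.025],"grip":0.3}
    - {"travel":[0.095,0,-0.197],"dr":[-0.029,-0.049,0.025],"grip":0.3}
    - {"travel":[0.095,0,-0.197],"dr":[-0.029,-0.049,0.025],"grip":0.3}
    - {"travel":[0.168,0.231,-0.354],"dr":[-0.262,-0.363,0.414],"grip":0.3}
    - {"travel":[0.168,0.231,-0.354],"dr":[-0.262,-0.363,0.414],"grip":0.3}
    - {"travel":[0.168,0.231,-0.354],"dr":[-0.262,-0.363,0.414],"grip":0.3}
    - {"travel":[0.168,0.231,-0.354],"dr":[-0.262,-0.363,0.414],"grip":0.3}
    - {"travel":[0.168,0.231,-0.354],"dr":[-0.262,-0.363,0.414],"grip":0.3}
    - {"travel":[0.168,0.231,-0.354],"dr":[-0.262,-0.363,0.414],"grip":0.3}
    - {"travel":[0.168,0.231,-0.354],"dr":[-0.262,-0.363,0.414],"grip":0.3}

```text
t: 13.22
position: [0.4109, 0.0627, 0.2568]
tcp_rot: [0.933, -0.002, 0.337, -0.126]
ft_force: [-0.1, 1.2, -0.5]
grip_width: 0.054
gripper_force: 26.9
```

Run:
```python
from h import *
np.set_printoptions(precision=3,suppress=True)
s=manip.get_state(); print(s['t'],s['joints'],s['position'],s['ft_force'],s['grip_width'],s['gripper_force'])
plan([([.39,-.33,.36],0,-70,.019),([.39,-.33,.245],0,-70,.019)])
```

```text
13.225 [-0.087 -0.137  2.467  1.173  0.316  0.438] [0.411 0.063 0.257] [-0.091  1.21  -0.543] 0.053951998680563475 26.88699759542942
travel [0.089, 0.449, -0.209] dr [-0.409, -0.282, 0.738] | mm 402 deg 80 tcp [ 0.39  -0.33   0.341]
travel [-0.001, 0.482, -0.102] dr [-0.409, -0.282, 0.738] | mm 395 deg 80 tcp [ 0.39  -0.33   0.226]
```

Request:
servo_tool:
  moves:
    - {"travel":[0.136,0.432,-0.265],"dr":[-0.409,-0.282,0.738],"grip":0.3}
    - {"travel":[0.136,0.432,-0.265],"dr":[-0.409,-0.282,0.738],"grip":0.3}
    - {"travel":[0.136,0.432,-0.265],"dr":[-0.409,-0.282,0.738],"grip":0.3}
    - {"travel":[0.136,0.432,-0.265],"dr":[-0.409,-0.282,0.738],"grip":0.3}
    - {"travel":[0.136,0.432,-0.265],"dr":[-0.409,-0.282,0.738],"grip":0.3}
    - {"travel":[0.136,0.432,-0.265],"dr":[-0.409,-0.282,0.738],"grip":0.3}
    - {"travel":[0.136,0.432,-0.265],"dr":[-0.409,-0.282,0.738],"grip":0.3}
    - {"travel":[0.136,0.432,-0.265],"dr":[-0.409,-0.282,0.738],"grip":0.3}
    - {"travel":[0.136,0.432,-0.265],"dr":[-0.409,-0.282,0.738],"grip":0.3}
    - {"travel":[0.136,0.432,-0.265],"dr":[-0.409,-0.282,0.738],"grip":0.3}

```text
t: 14.48
position: [0.3903, -0.3311, 0.4001]
tcp_rot: [0.82, -0.573, 0.0, -0.0]
ft_force: [-0.0, -0.3, -0.4]
grip_width: 0.0538
gripper_force: 26.9
```

Run:
```python
from h import *
np.set_printoptions(precision=3,suppress=True)
s=manip.get_state(); print(s['t'],s['joints'],s['position'],s['ft_force'],s['grip_width'],s['gripper_force'])
plan([([.39,-.33,.36],0,-70,.019),([.39,-.33,.247],0,-70,.019)])
```

```text
14.475 [-0.727  0.092  1.678  0.     1.371  2.064] [ 0.39  -0.331  0.4  ] [-0.036 -0.306 -0.374] 0.05377602888013531 26.8612390011549
travel [-0.001, -0.0, 0.074] dr [-0.0, 0.0, 0.001] | mm 59 deg 0 tcp [ 0.39  -0.33   0.341]
travel [-0.001, 0.0, 0.215] dr [-0.0, 0.0, 0.001] | mm 172 deg 0 tcp [ 0.39  -0.33   0.228]
```

Request:
servo_tool:
  moves:
    - {"travel":[0,0,0.074],"dr":[0,0,0],"grip":0.3}
    - {"travel":[0,0,0.145],"dr":[0,0,0],"grip":0.3}
    - {"travel":[0,0,0.215],"dr":[0,0,0],"grip":0.3}
    - {"travel":[0,0,0.215],"dr":[0,0,0],"grip":0.3}
    - {"travel":[0,0,0.215],"dr":[0,0,0],"grip":1}
    - {"travel":[0,0,0.215],"dr":[0,0,0],"grip":1}
    - {"travel":[0,0,0.215],"dr":[0,0,0],"grip":1}
    - {"travel":[0,0,0.14],"dr":[0,0,0],"grip":1}
    - {"travel":[0,0,0.06],"dr":[0,0,0],"grip":1}
    - {"travel":[0,0,0],"dr":[0,0,0],"grip":1}

```text
t: 15.72
position: [0.3901, -0.3309, 0.4039]
tcp_rot: [0.819, -0.573, 0.002, 0.0]
ft_force: [0.6, -0.1, -0.7]
grip_width: 0.0855
gripper_force: 0.0
```

Run:
```python
from h import *
np.set_printoptions(precision=3,suppress=True)
s=manip.get_state(); print(s['t'],s['joints'],s['position'],s['ft_force'],s['grip_width'])
p=manip.get_image('wrist'); cv2.imwrite('pics/w4.png',p['img'][:,:,::-1]); Q=cloud(p); P=Q.reshape(-1,3)
k=np.hypot(P[:,0]-.455,P[:,1]+.366)<.1
for lo,hi in((.0,.05),(.05,.1),(.1,.15),(.15,.195),(.235,.27)):
    m=k&(P[:,2]>lo)&(P[:,2]<hi); print(lo,m.sum(),P[m].mean(0) if m.any() else '')
m=k&(P[:,2]>.215)&(P[:,2]<.222)&(np.hypot(P[:,0]-.455,P[:,1]+.366)<.03); print('hub',m.sum(),P[m].mean(0))
m=(P[:,2]>.19)&(P[:,2]<.213)&(np.abs(np.hypot(P[:,0]-.455,P[:,1]+.366)-.129)<.006)&(P[:,0]<.36); print('lug',m.sum(),P[m].mean(0))
```

```text
15.725 [-0.727  0.087  1.675  0.     1.376  2.064] [ 0.39  -0.331  0.404] [ 0.603 -0.142 -0.715] 0.08554171565400472
0.0 4290 [ 0.421 -0.346  0.014]
0.05 1957 [ 0.418 -0.394  0.073]
0.1 0 
0.15 0 
0.235 821 [ 0.533 -0.401  0.262]
hub 811 [ 0.47  -0.373  0.218]
lug 75 [ 0.33  -0.354  0.211]
```

View pics/w4.png

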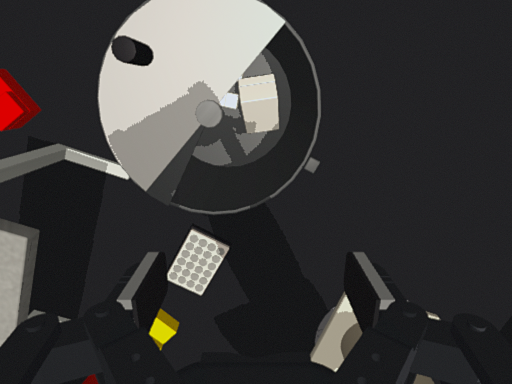

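The wrist view shows the step scrap (260,103) lying on top of the long one (230,100), all below 0.1 m. The cover and handle (130,50) have not moved. Now I swing the wrist round, above the handle.

Request:
servo_tool:
  moves:
    - {"travel":[0.138,-0.147,0.055],"dr":[0,0,-0.85],"grip":1}
    - {"travel":[0.138,-0.147,0.055],"dr":[0,0,-0.85],"grip":1}
    - {"travel":[0.138,-0.147,0.055],"dr":[0,0,-0.85],"grip":1}
    - {"travel":[0.138,-0.147,0.055],"dr":[0,0,-0.85],"grip":1}
    - {"travel":[0.138,-0.147,0.055],"dr":[0,0,-0.85],"grip":1}
    - {"travel":[0.138,-0.147,0.055],"dr":[0,0,-0.85],"grip":1}
    - {"travel":[0.138,-0.147,0.055],"dr":[0,0,-0.85],"grip":1}
    - {"travel":[0.138,-0.147,0.055],"dr":[0,0,-0.85],"grip":1}

```text
t: 16.77
position: [0.5382, -0.3941, 0.3565]
tcp_rot: [0.998, 0.057, 0.0, -0.0]
ft_force: [0.4, 0.0, 0.1]
grip_width: 0.0852
gripper_force: 0.0
```

Request:
servo_tool:
  moves:
    - {"travel":[0,0,0],"dr":[0,0,-0.85],"grip":1}
    - {"travel":[0,0,0],"dr":[0,0,-0.85],"grip":1}
    - {"travel":[0,0,0],"dr":[0,0,-0.85],"grip":1}
    - {"travel":[0,0,0],"dr":[0,0,-0.85],"grip":1}
    - {"travel":[0,0,0],"dr":[0,0,-0.85],"grip":1}
    - {"travel":[0,0,0],"dr":[0,0,-0.85],"grip":1}
    - {"travel":[0,0,0],"dr":[0,0,-0.85],"grip":1}
    - {"travel":[0,0,0],"dr":[0,0,-0.85],"grip":1}

```text
t: 17.77
position: [0.5382, -0.394, 0.3563]
tcp_rot: [0.75, 0.662, 0.0, -0.0]
ft_force: [-0.1, -0.2, -0.3]
grip_width: 0.0852
gripper_force: 0.0
```

Request:
servo_tool:
  moves:
    - {"travel":[0,0,0],"dr":[0,0,-0.85],"grip":1}
    - {"travel":[0,0,0],"dr":[0,0,-0.85],"grip":1}
    - {"travel":[0,0,0],"dr":[0,0,-0.85],"grip":1}
    - {"travel":[0,0,0],"dr":[0,0,-0.85],"grip":1}
    - {"travel":[0,0,0],"dr":[0,0,-0.85],"grip":1}
    - {"travel":[0,0,0],"dr":[0,0,-0.85],"grip":1}
    - {"travel":[0,0,0],"dr":[0,0,-0.85],"grip":1}
    - {"travel":[0,0,0],"dr":[0,0,-0.85],"grip":1}

```text
t: 18.77
position: [0.5382, -0.394, 0.3562]
tcp_rot: [0.18, 0.984, 0.0, -0.0]
ft_force: [-0.3, 0.6, 1.1]
grip_width: 0.085
gripper_force: 0.0
```

Run:
```python
from h import *
np.set_printoptions(precision=3,suppress=True)
s=manip.get_state(); print(s['t'],s['joints'],s['position'],s['ft_force']); T=toolT(); print('psi',np.degrees(np.arctan2(T[1,0],T[0,0])))
for n in('wrist','side','scene'):
    p=manip.get_image(n); P=cloud(p).reshape(-1,3); c=p['img'].reshape(-1,3)
    d=np.hypot(P[:,0]-.456,P[:,1]+.3655)
    m=(P[:,2]>.25)&(P[:,2]<.27)&(d>.06)&(d<.11)&(c.max(1)<90); print(n,m.sum(),P[m].mean(0),P[m].min(0),P[m].max(0))
    m=(P[:,2]>.215)&(P[:,2]<.222)&(d<.016); print('hub',m.sum(),P[m].mean(0))
plan([([.538,-.394,.242],0,161,.019)])
```

```text
18.775 [-0.65   0.381  1.402  0.     1.359 -1.86 ] [ 0.538 -0.394  0.356] [-0.315  0.555  1.054]
psi 159.29961582404778
wrist 567 [ 0.532 -0.396  0.26 ] [ 0.523 -0.407  0.25 ] [ 0.544 -0.386  0.262]
hub 854 [ 0.455 -0.366  0.218]
side 20 [ 0.54  -0.394  0.259] [ 0.53  -0.406  0.25 ] [ 0.549 -0.387  0.266]
hub 21 [ 0.458 -0.365  0.218]
scene 50 [ 0.536 -0.395  0.259] [ 0.526 -0.407  0.25 ] [ 0.544 -0.387  0.264]
hub 59 [ 0.455 -0.366  0.219]
travel [0.0, -0.0, 0.166] dr [0.0, -0.0, -0.019] | mm 133 deg 2 tcp [ 0.538 -0.394  0.223]
```

Run:
```python
from h import *
plan([([.5355,-.3955,.242],0,160,.019)])
```

```text
travel [0.002, -0.003, 0.166] dr [0.0, -0.0, -0.008] | mm 133 deg 1 tcp [ 0.536 -0.396  0.223]
```

Request:
servo_tool:
  moves:
    - {"travel":[0.002,-0.003,0.06],"dr":[0,0,-0.008],"grip":1}
    - {"travel":[0.002,-0.003,0.12],"dr":[0,0,-0.008],"grip":1}
    - {"travel":[0.002,-0.003,0.166],"dr":[0,0,-0.008],"grip":1}
    - {"travel":[0.002,-0.003,0.166],"dr":[0,0,-0.008],"grip":0.1}
    - {"travel":[0.002,-0.003,0.166],"dr":[0,0,-0.008],"grip":0.1}
    - {"travel":[0.002,-0.003,0.166],"dr":[0,0,-0.008],"grip":0.1}
    - {"travel":[0.002,-0.003,0.166],"dr":[0,0,-0.008],"grip":0.1}
    - {"travel":[0.002,-0.003,0.166],"dr":[0,0,-0.008],"grip":0.1}
    - {"travel":[0.002,-0.003,0.166],"dr":[0,0,-0.008],"grip":0.1}
  newtons: 20

```text
t: 20.05
position: [0.5367, -0.3963, 0.2253]
tcp_rot: [0.171, 0.985, -0.001, 0.001]
ft_force: [-0.6, 0.5, 6.8]
grip_width: 0.0215
gripper_force: 21.7
```

```bash
cat > arc.py <<'E'
from h import *
import sys
np.set_printoptions(precision=3,suppress=True)
s=manip.get_state(); T=toolT(); psi=np.degrees(np.arctan2(T[1,0],T[0,0]))
print(s['t'],s['joints'],s['position'],s['ft_force'],s['grip_width'],s['gripper_force'],'psi',psi)
A=np.array([.4555,-.366]); r=.0853
print('phi',np.degrees(np.arctan2(*(s['position'][:2]-A)[::-1])),'r',np.hypot(*(s['position'][:2]-A)))
w=[]
for f in [float(x) for x in sys.argv[1:]]:
    a=np.radians(f); w.append(([*(A+r*np.array([np.cos(a),np.sin(a)])),.2225],0,f+180,0))
plan(w)
E
python3 arc.py -28 -36 -44 -52 -60 -68 -76 -84 -92 -100
```

```text
20.05 [-0.654  0.49   1.537  0.     1.112 -1.881] [ 0.537 -0.396  0.225] [-0.56   0.457  6.815] 0.021473737674903112 21.690645217895508 psi 160.26980348281134
phi -20.48556771512253 r 0.08666695987789952
travel [0.003, -0.014, 0.004] dr [-0.0, 0.002, 0.092] | mm 12 deg 8 tcp [ 0.531 -0.406  0.222]
travel [0.006, -0.028, 0.004] dr [-0.0, 0.002, 0.181] | mm 23 deg 16 tcp [ 0.525 -0.416  0.222]
travel [0.011, -0.042, 0.004] dr [0.0, 0.002, 0.27] | mm 35 deg 24 tcp [ 0.517 -0.425  0.222]
travel [0.018, -0.055, 0.004] dr [0.0, 0.002, 0.359] | mm 47 deg 32 tcp [ 0.508 -0.433  0.222]
travel [0.027, -0.067, 0.003] dr [0.0, 0.002, 0.447] | mm 58 deg 40 tcp [ 0.498 -0.44   0.222]
travel [0.037, -0.078, 0.003] dr [0.0, 0.002, 0.536] | mm 69 deg 48 tcp [ 0.487 -0.445  0.222]
travel [0.049, -0.087, 0.003] dr [0.001, 0.002, 0.625] | mm 80 deg 56 tcp [ 0.476 -0.449  0.222]
travel [0.062, -0.095, 0.003] dr [0.001, 0.002, 0.714] | mm 91 deg 64 tcp [ 0.464 -0.451  0.222]
travel [0.076, -0.1, 0.003] dr [0.001, 0.002, 0.803] | mm 101 deg 72 tcp [ 0.453 -0.451  0.222]
travel [0.09, -0.104, 0.003] dr [0.001, 0.002, 0.892] | mm 110 deg 80 tcp [ 0.441 -0.45   0.222]
```

Request:
servo_tool:
  moves:
    - {"travel":[0.003,-0.014,0],"dr":[0,0,0.092],"grip":0.1}
    - {"travel":[0.006,-0.028,0],"dr":[0,0,0.181],"grip":0.1}
    - {"travel":[0.011,-0.042,0],"dr":[0,0,0.27],"grip":0.1}
    - {"travel":[0.018,-0.055,0],"dr":[0,0,0.359],"grip":0.1}
    - {"travel":[0.027,-0.067,0],"dr":[0,0,0.447],"grip":0.1}
    - {"travel":[0.037,-0.078,0],"dr":[0,0,0.536],"grip":0.1}
    - {"travel":[0.049,-0.087,0],"dr":[0,0,0.625],"grip":0.1}
    - {"travel":[0.062,-0.095,0],"dr":[0,0,0.714],"grip":0.1}
    - {"travel":[0.076,-0.1,0],"dr":[0,0,0.803],"grip":0.1}
    - {"travel":[0.09,-0.104,0],"dr":[0,0,0.892],"grip":0.1}

```text
t: 21.3
position: [0.4408, -0.452, 0.2254]
tcp_rot: [0.768, 0.641, -0.0, 0.003]
ft_force: [1.2, -3.5, 5.2]
grip_width: 0.0216
gripper_force: 21.8
```

```bash
python3 arc.py -108 -116 -124 -132 -140 -148 -156 -164 -172 -178
```

```text
21.3 [-0.817  0.436  1.624 -0.001  1.076 -0.636] [ 0.441 -0.452  0.225] [ 1.236 -3.534  5.152] 0.02155243565206964 21.797703802585602 psi 79.69714564854033
phi -99.71041483676954 r 0.08725895810607645
travel [0.003, -0.015, 0.003] dr [0.003, 0.002, 0.086] | mm 13 deg 8 tcp [ 0.429 -0.447  0.222]
travel [0.006, -0.03, 0.003] dr [0.003, 0.002, 0.174] | mm 25 deg 16 tcp [ 0.418 -0.443  0.222]
travel [0.011, -0.044, 0.003] dr [0.003, 0.002, 0.263] | mm 36 deg 24 tcp [ 0.408 -0.437  0.222]
travel [0.018, -0.057, 0.003] dr [0.003, 0.002, 0.352] | mm 48 deg 32 tcp [ 0.398 -0.429  0.222]
travel [0.027, -0.069, 0.003] dr [0.003, 0.001, 0.441] | mm 60 deg 40 tcp [ 0.39  -0.421  0.222]
travel [0.037, -0.08, 0.003] dr [0.004, 0.001, 0.53] | mm 71 deg 48 tcp [ 0.383 -0.411  0.222]
travel [0.049, -0.089, 0.003] dr [0.004, 0.001, 0.619] | mm 81 deg 56 tcp [ 0.378 -0.401  0.222]
travel [0.062, -0.097, 0.003] dr [0.004, 0.001, 0.708] | mm 92 deg 64 tcp [ 0.374 -0.39   0.222]
travel [0.076, -0.102, 0.003] dr [0.004, 0.0, 0.797] | mm 102 deg 72 tcp [ 0.371 -0.378  0.222]
travel [0.086, -0.105, 0.003] dr [0.004, 0.0, 0.863] | mm 109 deg 78 tcp [ 0.37  -0.369  0.222]
```

Request:
servo_tool:
  moves:
    - {"travel":[0.003,-0.015,0],"dr":[0,0,0.086],"grip":0.1}
    - {"travel":[0.006,-0.03,0],"dr":[0,0,0.174],"grip":0.1}
    - {"travel":[0.011,-0.044,0],"dr":[0,0,0.263],"grip":0.1}
    - {"travel":[0.018,-0.057,0],"dr":[0,0,0.352],"grip":0.1}
    - {"travel":[0.027,-0.069,0],"dr":[0,0,0.441],"grip":0.1}
    - {"travel":[0.037,-0.08,0],"dr":[0,0,0.53],"grip":0.1}
    - {"travel":[0.049,-0.089,0],"dr":[0,0,0.619],"grip":0.1}
    - {"travel":[0.062,-0.097,0],"dr":[0,0,0.708],"grip":0.1}
    - {"travel":[0.076,-0.102,0],"dr":[0,0,0.797],"grip":0.1}
    - {"travel":[0.086,-0.105,0],"dr":[0,0,0.863],"grip":0.1}

```text
t: 22.55
position: [0.37, -0.3685, 0.2253]
tcp_rot: [1.0, 0.018, 0.001, 0.002]
ft_force: [1.1, -2.1, 6.4]
grip_width: 0.0215
gripper_force: 21.8
```

```bash
python3 arc.py -181 -183 -185 -186 -187 -188 -189 -190
```

```text
22.55 [-0.806  0.279  1.864 -0.     0.995  0.729] [ 0.37  -0.369  0.225] [ 1.063 -2.078  6.373] 0.02149504094336848 21.80674374103546 psi 2.072471612084049
phi -178.29744046021463 r 0.08557901442126183
travel [0.0, -0.005, 0.003] dr [0.002, -0.002, 0.034] | mm 5 deg 3 tcp [ 0.37  -0.365  0.222]
travel [0.001, -0.009, 0.003] dr [0.002, -0.002, 0.056] | mm 8 deg 5 tcp [ 0.37  -0.362  0.222]
travel [0.001, -0.012, 0.003] dr [0.002, -0.002, 0.079] | mm 10 deg 7 tcp [ 0.371 -0.359  0.222]
travel [0.001, -0.014, 0.003] dr [0.002, -0.002, 0.09] | mm 12 deg 8 tcp [ 0.371 -0.357  0.222]
travel [0.002, -0.016, 0.003] dr [0.002, -0.002, 0.101] | mm 13 deg 9 tcp [ 0.371 -0.356  0.222]
travel [0.002, -0.018, 0.003] dr [0.002, -0.002, 0.112] | mm 15 deg 10 tcp [ 0.371 -0.354  0.222]
travel [0.002, -0.02, 0.003] dr [0.002, -0.002, 0.123] | mm 16 deg 11 tcp [ 0.371 -0.353  0.222]
travel [0.003, -0.022, 0.003] dr [0.002, -0.002, 0.134] | mm 18 deg 12 tcp [ 0.371 -0.351  0.222]
```

Request:
servo_tool:
  moves:
    - {"travel":[0,-0.005,0],"dr":[0,0,0.034],"grip":0.1}
    - {"travel":[0.001,-0.009,0],"dr":[0,0,0.056],"grip":0.1}
    - {"travel":[0.001,-0.012,0],"dr":[0,0,0.079],"grip":0.1}
    - {"travel":[0.001,-0.014,0],"dr":[0,0,0.09],"grip":0.1}
    - {"travel":[0.001,-0.014,0],"dr":[0,0,0.09],"grip":0.1}

```text
t: 23.18
position: [0.3706, -0.3571, 0.2252]
tcp_rot: [0.999, -0.051, 0.001, 0.001]
ft_force: [-0.2, 0.3, 7.4]
grip_width: 0.0213
gripper_force: 21.9
```

Request:
servo_tool:
  moves:
    - {"travel":[0,-0.0015,0],"dr":[0,0,0],"grip":0.1}
    - {"travel":[0,-0.003,0],"dr":[0,0,0],"grip":0.1}
    - {"travel":[0,-0.003,0],"dr":[0,0,0],"grip":0.1}

```text
t: 23.55
position: [0.3707, -0.3569, 0.2253]
tcp_rot: [0.999, -0.05, 0.002, 0.003]
ft_force: [-2.3, -10.2, 4.4]
grip_width: 0.0214
gripper_force: 22.0
```

```bash
python3 arc.py -187 -188 -189 -190
```

```text
23.55 [-0.788  0.266  1.881 -0.003  0.988  0.885] [ 0.371 -0.357  0.225] [ -2.338 -10.243   4.42 ] 0.021428462823600197 21.965368688106537 psi -5.766113529396523
phi 173.85158213227217 r 0.08532291686993963
travel [0.0, -0.002, 0.004] dr [0.004, -0.002, 0.014] | mm 3 deg 1 tcp [ 0.371 -0.356  0.222]
travel [0.0, -0.003, 0.003] dr [0.004, -0.002, 0.025] | mm 4 deg 2 tcp [ 0.371 -0.354  0.222]
travel [0.0, -0.005, 0.003] dr [0.004, -0.002, 0.036] | mm 5 deg 3 tcp [ 0.371 -0.353  0.222]
travel [0.0, -0.007, 0.003] dr [0.004, -0.002, 0.047] | mm 6 deg 4 tcp [ 0.371 -0.351  0.222]
```

The reaction is 10 N with no motion at 173.9°, which is the stop. Release and lift.

Request:
servo_tool:
  moves:
    - {"travel":[0,0,0],"dr":[0,0,0],"grip":0.8}
    - {"travel":[0,0,0],"dr":[0,0,0],"grip":0.8}
    - {"travel":[0,0,0],"dr":[0,0,0],"grip":0.8}
    - {"travel":[0,0,0],"dr":[0,0,0],"grip":0.8}
    - {"travel":[0,0,-0.07],"dr":[0,0,0],"grip":0.8}
    - {"travel":[0,0,-0.14],"dr":[0,0,0],"grip":0.8}
    - {"travel":[0,0,-0.21],"dr":[0,0,0],"grip":0.8}
    - {"travel":[0,0,-0.21],"dr":[0,0,0],"grip":0.8}

```text
t: 24.55
position: [0.3714, -0.3553, 0.3961]
tcp_rot: [0.999, -0.05, 0.003, 0.003]
ft_force: [-0.3, -0.0, 0.5]
grip_width: 0.0684
gripper_force: 0.0
```

Run:
```python
from h import *
np.set_printoptions(precision=3,suppress=True)
s=manip.get_state(); print(s['t'],s['position'],s['ft_force'],s['grip_width'])
for n in('wrist','side','scene'):
    p=manip.get_image(n); P=cloud(p).reshape(-1,3); c=p['img'].reshape(-1,3)
    if n!='side': cv2.imwrite(f'pics/{n}_end.png',p['img'][:,:,::-1])
    d=np.hypot(P[:,0]-.4555,P[:,1]+.366)
    m=(P[:,2]>.25)&(P[:,2]<.27)&(d>.06)&(d<.11)&(c.max(1)<90)
    if m.any(): q=P[m].mean(0); print(n,m.sum(),q,'phi',np.degrees(np.arctan2(q[1]+.366,q[0]-.4555)))
    m=(P[:,2]>.19)&(P[:,2]<.213)&(abs(d-.129)<.006)&(P[:,0]<.36)
    if m.any(): q=P[m].mean(0); print('lug',m.sum(),q,np.degrees(np.arctan2(q[1]+.366,q[0]-.4555)))
    w=(c.max(1).astype(int)-c.min(1)<40)&(c.min(1)>80); m=np.all((P>[.33,-.2,.012])&(P<[.5,.05,.04]),1)&w
    if m.sum()>50: print('plate',cv2.minAreaRect((P[m,:2]*1000).astype(np.float32)))
```

```text
24.55 [ 0.371 -0.355  0.396] [-0.27  -0.003  0.506] 0.06835651461461316
wrist 396 [ 0.371 -0.354  0.257] phi 171.91610618689285
lug 131 [ 0.328 -0.349  0.202] 172.35354361576276
plate ((413.70849609375, -61.64227294921875), (122.67162322998047, 80.22674560546875), 80.780517578125)
side 24 [ 0.377 -0.353  0.258] phi 170.91984442028445
lug 7 [ 0.329 -0.348  0.202] 171.87900112813912
plate ((427.95416259765625, -14.393632888793945), (81.43468475341797, 28.167905807495117), 0.8751026391983032)
scene 51 [ 0.372 -0.354  0.259] phi 171.75051932044198
lug 21 [ 0.327 -0.349  0.204] 172.33402595777426
plate ((409.5881042480469, -63.308082580566406), (125.2287826538086, 74.971923828125), 83.48139190673828)
```

View pics/wrist_end.png

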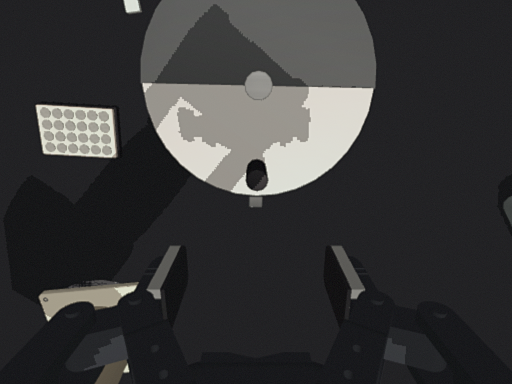

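View pics/scene_end.png

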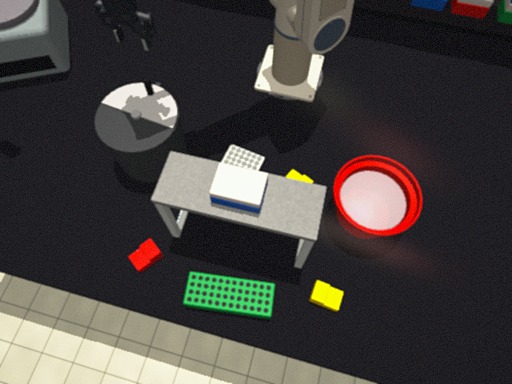

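The wrist view shows the cover shut over the mouth, with the handle (257,172) right at the lug (256,202). In the scene view there are no scraps under the shelf, and the shelf, well plate and tip box are where they were. I'm handing in.

```bash
python3 -c "
from bench import manip
print(manip.sign_off())"
```

```text
the job is handed in; nothing more can be done
None
```

Both foam scraps are in the bin, the cover is shut against its stop with the handle at the lug, the shelf and well plate were not disturbed, and the job was handed in at about 25 s of the 72 s allowed.

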